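# Lock the saw's height adjuster

### The job

Two height adjusters stand on the bench: the green one is already locked and must not be touched. Lock the yellow one: first push its red catch fully home so that it holds the barrel, then turn its knurled lock ring clockwise (seen from above) until it is tight, without letting the barrel turn along with it. Leave the catch in and the ring tight.

Things in the scene. Friction and masses are not known exactly. Their poses are not given: they have to be found in the camera images.
- ring_center (a point): Centre of the yellow adjuster's knurled lock ring (aluminium with dark ribs and a red line, 50 mm across, 32 mm high), 66 mm above the bench. Below it is a steel flange 80 mm across, top at 43 mm; the black barrel, 32 mm across, yellow cap, rises through it to 98 mm. Axes are those of the fixed housing and do not turn: z up, +y the way the catch is pushed; the catch lies on the -y side.
- lock_ring (a joint): Turn of the ring relative to the barrel, rad: grows clockwise seen from above to a hard stop at 1.2 (tight: red line towards the catch). Starts loose, from 0 to 0.35. Takes about 0.15 N m. It rubs on the barrel harder than the barrel rubs in the housing, so a barrel that is not held turns along.
- barrel (a joint): Turn of the barrel in the housing, rad, clockwise from above, 0 at the start. Its flange has two ears on the -y side, reaching 68 mm from the axis, with a 19 mm slot between them; with the catch's 14 mm nose in the slot the barrel can turn only about 0.05 rad either way.
- catch_grip (a point): Grasp point on the catch's red upright tab, in its middle, 58 mm above the bench. The tab is 20 mm wide (x), 14 mm thick (y), its top at 71 mm; around its foot lie a dark bar and two guides, tops at 42 and 40 mm. Axes as ring_center's; pushed along +y towards the barrel. It lies 125 mm from the barrel's axis when withdrawn, 95 mm when fully home.
- catch (a joint): Slide of the catch, m: 0 withdrawn, 0.030 fully home at its hard stop; it starts from 0 to 0.006, slides with about 1.5 N and stays where it is left.
- green_adjuster: The other adjuster, green, already locked (catch home, ring tight), not to be touched; else the same shape and size. Origin on the bench under its barrel; its catch is on its -y side. Both housings are screwed down: a round block 104 mm across, 30 mm high, side lugs to x = +-60 mm, and an arm 56 mm wide that runs out to y = -155 mm under the catch.

How it is judged:
By the outcome, as a careful person would: the job done as asked, in the order asked, and still so for the second after the job is handed in, with the robot touching nothing.
It also fails if it takes over 45 s, if anything falls off the work surface, if the arm or the gripper's body presses on something with over 40 N, if the wrist force passes 120 N, or if a joint passes its speed limit or range.

### The arm

A 7-joint arm with a two-finger parallel gripper is mounted at the origin on the work surface. World frame = base frame: x ahead of the robot, y to its left, z up, the work surface at z = 0. Lengths are in m, angles in rad, forces in N, time in s.
With the tool pointing down it reaches from about 0.4 to 0.875 m from the base axis. Payload 19.3 kg.
Tool frame: the origin (TCP) lies midway between the tips of the shut fingers; the grasp point (between the pads) lies 19 mm behind it; z points along the fingers, y is the line along which they close (so a half turn about z gives the same grasp; the last joint's range is limited). The gripper opens to 85 mm and grips with 20 to 120 N. Pads are 22 mm wide; open, the fingers measure 114 mm over their backs; the gripper's body (76 mm by 85 mm) begins 54 mm behind the grasp point. The pads swing forward as they close: fully open they stand 13 mm farther back than shut.
Start: joints at [1.197, 0.521, -0.036, 1.599, 0.021, 1.021, -0.113], TCP at [0.187, -0.596, 0.231] pointing down, gripper open.
Joint ranges: [-2.91, 2.91], [-0.3, 2.13], [-1.5, 1.42], [0.17, 2.43], [-1.26, 4.41], [0.16, 1.93], [-2.52, 2.52]. Speed limits (rad/s): [1.89, 1.89, 2.39, 2.39, 3.01, 3.01, 3.01].

### API

Orientations are given as [roll, pitch, yaw] about the fixed x, y, z axes, in that order (R = Rz(yaw) Ry(pitch) Rx(roll)).
In Python, from workcell import bot gives the robot as it stands.
- The arm moves only by the tool move_arm, never from a script. Its argument "moves" is a list that holds one entry, the list of rows, each a list of 7 numbers: the opening, from 0 (shut) to 1 (fully open), then the shift along the tool's x, y, z in units of 1000 mm (1.0 is 1000 mm), then the turn, a rotation vector about the tool's x, y, z in units of 2 pi rad (1.0 is 2 pi rad). A call has 1 to 5 rows; each row is the pose to reach, as a shift and turn from the pose commanded when the call began, along the tool's axes at that moment, turning the shorter way round; what a row does not reach only later rows make up. A row lasts 1/10 s, in which the tool goes at most 50 mm and 8.59 degrees, less where a joint would pass 70% of its speed; a pose out of reach is approached as far as the arm can. A call with a number of a shift or a turn outside -1 to 1 is refused whole. A call with a gripper value outside its range is refused whole. The fingers move at their own pace and stop on an object; "force" is the grip in N (left out, the last holds). Time passes only in rows, so rows that repeat a pose let the fingers close. It gives the time, the measured TCP pose, the force, the opening and the grip force at its end, in the units of the state.
- bot.observe(): the state, without advancing time (a new reading comes with each control period).
- bot.grab_frame(name): name is "side" or "top"; returns the picture (420x560x3 uint8, red, green, blue); there is no depth.
- bot.camera_params(name): a dict with "vertical_fov" (degrees; the focal length in pixels is half the picture's height over the tangent of half this angle, whatever the lens; pixels are square), "cx", "cy" (the principal point, pixels), "R" (3x3) and "t" (3): a world point X has camera coordinates R X + t. Camera axes: x right, y down, z forward; pixel columns grow to the right and rows downward; lengths in m; the calibration is good to about 2 mm. A picture is of the moment at which its call begins. camera_params takes no time and is no camera call.
- bot.job_done(): hands the job in; it is judged then, once.
The state is a dict: "clock": time; "qpos": joint angles; "qd": joint speeds; "joint_efforts": joint torques, N m; "position": TCP position; "tool_rot": TCP orientation; "force": force on the tool from outside, world axes, zero at the start; "moment": the same for the moment, N m; "grip_width": finger opening in m; "finger_force": force on a finger pad.
Only numpy, scipy, OpenCV 4.12 (cv2) and the standard library are available. Lean on these libraries where they do the work, as an engineer would, in place of code of your own. Each camera call takes 0.05 s, during which the arm holds its last target. There are 200 camera calls.

## Working session

There is one attempt and no reset: what is moved stays moved. The work goes in short steps, Python scripts to look and compute and a tool call to move; the robot and the scene stay as the last step left them, time stands still between calls to the robot, and variables do not carry over. Pictures are saved under pics/ and viewed, at most 12 in all, crops included, and the job is handed in when it is done.

Besides the shell and the picture viewer there is one more tool, called after ">>>" by a JSON object that holds its "fn" and its "kwargs", one argument or row to a line. move_arm: Moves the arm, as the interface text tells. Shifts and turns lie within -1 to 1; 1 stands for 1000 mm of shift or 2 pi rad of turn. Its arguments: {"type":"object","properties":{"moves":{"type":"array"},"force":{"type":"number"}},"required":["moves"]}

```bash
mkdir -p pics; cat > h.py <<'E'
import numpy as np, cv2
from workcell import bot
def grab(n,f=None):
    im=np.asarray(bot.grab_frame(n)); 
    if f: cv2.imwrite(f,im[:,:,::-1])
    return im
def cam(n):
    p=bot.camera_params(n); f=210/np.tan(np.radians(p["vertical_fov"])/2)
    return p,f
def ray(n,u,v,z):
    p,f=cam(n);R=np.array(p["R"]);t=np.array(p["t"])
    d=R.T@np.array([(u-p["cx"])/f,(v-p["cy"])/f,1]);c=-R.T@t
    return c+d*(z-c[2])/d[2]
def proj(n,X):
    p,f=cam(n);c=np.array(p["R"])@X+np.array(p["t"]);return p["cx"]+f*c[0]/c[2],p["cy"]+f*c[1]/c[2]
E
python3 - <<'E'
from h import *
a=grab("top","pics/t0.png");b=grab("side","pics/s0.png")
for n in("top","side"):print(bot.camera_params(n))
print(bot.observe())
E
```

```text
{'vertical_fov': 57.23326466378796, 'cx': 283.9534842989784, 'cy': 202.02993526275398, 'R': array([[-0.00226035, -0.99919155,  0.04013888],
       [-0.99963517,  0.00117736, -0.02698413],
       [ 0.02691506, -0.04018523, -0.99882968]]), 't': array([-0.0767574 ,  0.51388838,  0.70872507])}
{'vertical_fov': 56.51100261691621, 'cx': 285.6620690732225, 'cy': 204.69919403969783, 'R': array([[ 0.89219666, -0.45161511,  0.00537723],
       [-0.27359795, -0.5499076 , -0.78914244],
       [ 0.35934562,  0.70259905, -0.61418669]]), 't': array([-0.51242954,  0.17042402,  0.62770188])}
{'clock': 0.1, 'qpos': array([ 1.19675928,  0.52196436, -0.03632061,  1.59990377,  0.02122331,
        1.02111037, -0.1127913 ]), 'qd': array([ 1.41016606e-03, -2.32704388e-03, -3.18890262e-04, -1.87811927e-03,
       -3.91452958e-05,  1.01342410e-03,  9.42652705e-04]), 'joint_efforts': array([ 3.02615386e-03, -9.28503656e+01,  1.98396541e+00, -3.70540094e+01,
        1.81562273e-02,  5.30706922e-03, -3.37306085e-05]), 'position': array([ 0.18686465, -0.59611598,  0.23079408]), 'tool_rot': array([-3.14059661e+00,  9.22169944e-05,  3.03840225e-01]), 'force': array([ 0.00804047,  0.21088947, -0.4159376 ]), 'moment': array([ 0.03608497, -0.00797147,  0.03414642]), 'finger_force': 0.0, 'grip_width': 0.0853503310955899}
```

View pics/t0.png

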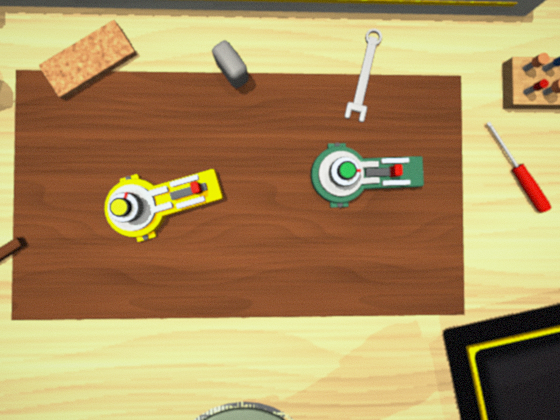

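View pics/s0.png

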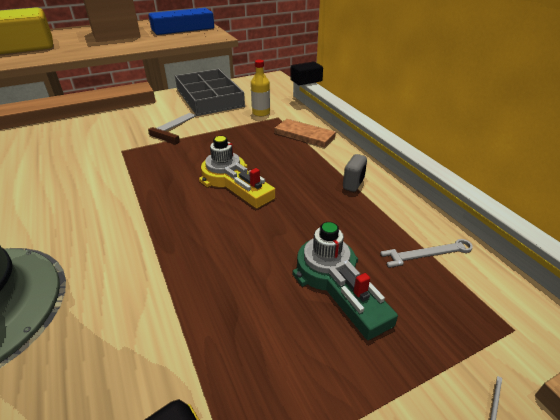

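The top view shows the yellow adjuster with its cap at about (120,207) and its red tab at (196,188). The green one is at (345,172). In the side view the yellow cap is at (220,142) and its tab at (255,178).

```bash
cat >> h.py <<'E'
from scipy.optimize import least_squares
def blob(im,lo,hi,box):
    h=cv2.cvtColor(im,cv2.COLOR_RGB2HSV); m=cv2.inRange(h,lo,hi)
    if lo[0]==0 and hi[0]<=10: m|=cv2.inRange(h,(170,lo[1],lo[2]),(179,255,255))
    k=np.zeros_like(m);x0,y0,x1,y1=box;k[y0:y1,x0:x1]=m[y0:y1,x0:x1]
    n,l,s,c=cv2.connectedComponentsWithStats(k)
    return [(s[i].tolist(),c[i].round(1).tolist()) for i in range(1,n) if s[i][4]>8]
def tri(a,b):
    r=least_squares(lambda X:np.r_[np.array(proj("top",X))-a,np.array(proj("side",X))-b],[.55,.3,.06])
    return r.x,r.fun
E
python3 - <<'E'
from h import *
a=cv2.imread("pics/t0.png")[:,:,::-1].copy();b=cv2.imread("pics/s0.png")[:,:,::-1].copy()
print("T red",blob(a,(0,150,60),(8,255,255),(95,160,225,250)))
print("T yel",blob(a,(22,150,60),(35,255,255),(95,160,225,250)))
print("S red",blob(b,(0,150,60),(8,255,255),(195,130,280,210)))
print("S yel",blob(b,(22,150,60),(35,255,255),(195,130,280,210)))
print(ray("top",120,207,.098),ray("top",196,188,.065),ray("side",220,142,.098),ray("side",255,178,.058))
cv2.imwrite("pics/c0.png",np.hstack([cv2.resize(a[160:250,95:225],(390*1,270),interpolation=cv2.INTER_CUBIC),cv2.resize(b[125:215,170:300],(390,270),interpolation=cv2.INTER_CUBIC)])[:,:,::-1])
E
```

```text
T red [([191, 181, 11, 12, 100], [195.6, 187.2]), ([124, 193, 4, 6, 12], [125.2, 195.2])]
T yel [([104, 168, 119, 74, 2079], [166.2, 200.2]), ([111, 199, 16, 16, 211], [118.6, 206.6])]
S red [([228, 143, 6, 7, 14], [231.1, 145.1]), ([250, 168, 11, 19, 156], [254.4, 176.0])]
S yel [([214, 136, 13, 6, 62], [219.7, 138.4]), ([240, 157, 7, 10, 37], [242.4, 162.1]), ([201, 161, 34, 23, 155], [214.7, 173.3]), ([235, 171, 6, 7, 20], [237.6, 173.6]), ([199, 177, 4, 4, 9], [200.6, 178.2]), ([204, 181, 6, 3, 15], [206.3, 181.9]), ([242, 182, 33, 17, 201], [260.5, 190.5])]
[0.5036856  0.18892591 0.098     ] [0.53630185 0.074429   0.065     ] [0.49854101 0.17498979 0.098     ] [0.53358769 0.06420369 0.058     ]
```

View pics/c0.png

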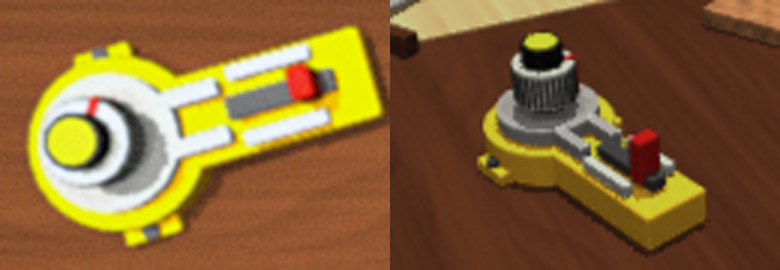

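```bash
python3 - <<'E'
from h import *
a=cv2.imread("pics/t0.png")[:,:,::-1].copy()
c=ray("top",118.6,206.6,.098);s=ray("side",219.7,138.6,.098);print("cap",c,s, tri((118.6,206.6),(219.7,138.6)))
t=ray("top",195.2,187.2,.070);print("tab",t,tri((195.6,187.2),(254.9,176.5)))
# housing: yellow mask hull -> plane 0.03
h=cv2.cvtColor(a,cv2.COLOR_RGB2HSV);m=cv2.inRange(h,(22,150,60),(35,255,255))
k=np.zeros_like(m);k[160:250,95:225]=m[160:250,95:225]
cs,_=cv2.findContours(k,cv2.RETR_EXTERNAL,cv2.CHAIN_APPROX_NONE);q=max(cs,key=cv2.contourArea)[:,0]
P=np.array([ray("top",u,v,.03)[:2] for u,v in q])
# arm points: >85mm from axis
d=np.linalg.norm(P-c[:2],axis=1);A=P[(d>.075)&(d<.14)]
mid=None
u=(t-c)[:2];u/=np.linalg.norm(u);n=np.array([-u[1],u[0]])
for _ in range(3):
  x=(A-c[:2])@u;y=(A-c[:2])@n
  p1=np.polyfit(x[y>0],y[y>0],1);p2=np.polyfit(x[y<0],y[y<0],1);mm=(p1+p2)/2;print(p1,p2)
  u=u+mm[0]*n;u/=np.linalg.norm(u);n=np.array([-u[1],u[0]])
print("dir -y",u,"offset of arm midline at axis",mm[1],"max",((P-c[:2])@u).max(),((P-c[:2])@u).min(), "tab",(t-c)[:2]@u,(t-c)[:2]@n)
print("yaw of +y axis",np.degrees(np.arctan2(-u[1],-u[0])))
E
```

```text
cap [0.50433029 0.191139   0.098     ] [0.5031756  0.19025607 0.098     ] (array([0.50409326, 0.19155208, 0.09714346]), array([-0.05542611,  0.15622403,  0.23301184,  0.00485854]))
tab [0.53733771 0.07484061 0.07      ] (array([0.53859819, 0.07743461, 0.05239589]), array([ 0.02478172, -0.06177435, -0.0826121 ,  0.00332996]))
[0.02153231 0.01570705] [ 0.06534517 -0.02456656]
[0.02451945 0.01142188] [ 0.09111961 -0.0310495 ]
[0.06227565 0.00335566] [ 0.17361067 -0.04252866]
dir -y [ 0.47513005 -0.87991558] offset of arm midline at axis -0.01958650308570021 max 0.15744926146022264 -0.05221936678301746 tab 0.11801557541883394 -0.02621311701059555
yaw of +y axis 118.36781787026926
```

```bash
cat >> h.py <<'E'
from scipy.spatial.transform import Rotation as Ro
C=np.array([.504,.191]);TH=np.radians(-74.);U=np.array([np.cos(TH),np.sin(TH)])  # U: towards catch
def go(xyz,yaw):
    s=bot.observe();R=Ro.from_euler('xyz',s["tool_rot"]);T=Ro.from_euler('xyz',[np.pi,0,np.radians(yaw)])
    print("shift",(R.inv().apply(np.array(xyz)-s["position"])).round(4),"turn",((R.inv()*T).as_rotvec()/2/np.pi).round(4))
E
python3 - <<'E'
from h import *
go([*(C+U*.160),.2],106)
E
```

```text
shift [ 0.5342 -0.4962  0.0312] turn [-1.000e-04 -1.000e-04 -2.461e-01]
```

>>> {"fn": "move_arm", "kwargs": {
  "moves": [
    [[0,0.534,-0.496,0.031,0,0,-0.246],[0,0.534,-0.496,0.031,0,0,-0.246],[0,0.534,-0.496,0.031,0,0,-0.246],[0,0.534,-0.496,0.031,0,0,-0.246],[0,0.534,-0.496,0.031,0,0,-0.246]]
  ],
  "force": 40
}}

```text
clock: 0.6
position: [0.3113, -0.3775, 0.2206]
tool_rot: [-3.142, 0.0, 1.06]
force: [1.6, 0.1, 0.5]
grip_width: 0.0122
finger_force: 0.0
```

```bash
python3 - <<'E'
from h import *
s=bot.observe();print(s["qpos"].round(2),s["position"],s["tool_rot"])
go([*(C+U*.160),.2],106)
E
```

```text
[ 0.99  0.33 -0.28  1.95  0.12  0.88  0.13] [ 0.31125406 -0.37753155  0.22056719] [-3.14155364e+00  1.41042247e-04  1.05990287e+00]
shift [0.4776 0.0038 0.0205] turn [-0.      0.     -0.1258]
```

>>> {"fn": "move_arm", "kwargs": {
  "moves": [
    [[0,0.478,0.004,0.02,0,0,-0.126],[0,0.478,0.004,0.02,0,0,-0.126],[0,0.478,0.004,0.02,0,0,-0.126],[0,0.478,0.004,0.02,0,0,-0.126],[0,0.478,0.004,0.02,0,0,-0.126]]
  ]
}}

```text
clock: 1.1
position: [0.4365, -0.1615, 0.2102]
tool_rot: [3.142, 0.0, 1.81]
force: [1.0, -1.3, -0.6]
grip_width: 0.0002
finger_force: 0.0
```

```bash
python3 - <<'E'
from h import *
s=bot.observe();print(s["qpos"].round(2))
go([*(C+U*.160),.15],106)
E
```

```text
[ 0.67  0.34 -0.54  2.01  0.23  0.86  0.24]
shift [0.1667 0.1554 0.0602] turn [ 0.      0.     -0.0064]
```

>>> {"fn": "move_arm", "kwargs": {
  "moves": [
    [[0,0.167,0.155,0.06,0,0,-0.0064],[0,0.167,0.155,0.06,0,0,-0.0064],[0,0.167,0.155,0.06,0,0,-0.0064],[0,0.167,0.155,0.06,0,0,-0.0064],[0,0.167,0.155,0.06,0,0,-0.0064]]
  ]
}}

```text
clock: 1.6
position: [0.5489, 0.0381, 0.1492]
tool_rot: [-3.141, -0.001, 1.846]
force: [-0.0, -1.8, -0.2]
grip_width: 0.0002
finger_force: 0.0
```

```bash
python3 - <<'E'
from h import *
s=bot.observe();print(s["qpos"].round(2),s["force"],s["moment"])
go([*(C+U*.160),.05],106)
t=grab("top");b=grab("side")
P=s["position"];print(proj("top",P),proj("side",P))
cv2.imwrite("pics/c1.png",np.hstack([cv2.resize(t[130:270,80:260],(390,303),interpolation=cv2.INTER_CUBIC),cv2.resize(b[90:230,160:340],(390,303),interpolation=cv2.INTER_CUBIC)])[:,:,::-1])
E
```

```text
[ 0.21  0.55 -0.53  1.85  0.37  0.83 -0.23] [-0.04778811 -1.81433367 -0.24825657] [-0.03366192 -0.01903377 -0.03796442]
shift [-0.0007 -0.001   0.0992] turn [-0.0001 -0.0002 -0.0007]
(np.float64(210.00492179298192), np.float64(175.96479773570329)) (np.float64(265.56214325838863), np.float64(143.81554357871943))
```

View pics/c1.png

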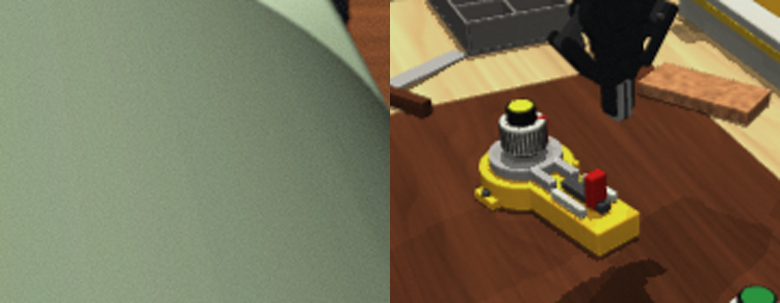

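The side view shows the shut fingers above the arm behind the red tab (crop px about 620,115); the arm hides the scene from the top camera. I'll descend behind the tab.

>>> {"fn": "move_arm", "kwargs": {
  "moves": [
    [[0,-0.001,-0.001,0.05,0,0,-0.0007],[0,-0.001,-0.001,0.08,0,0,-0.0007],[0,-0.001,-0.001,0.098,0,0,-0.0007],[0,-0.001,-0.001,0.098,0,0,-0.0007],[0,-0.001,-0.001,0.098,0,0,-0.0007]]
  ]
}}

```text
clock: 2.2
position: [0.5476, 0.0336, 0.0527]
tool_rot: [-3.141, -0.0, 1.848]
force: [-0.4, -0.4, 0.2]
grip_width: -0.0
finger_force: 0.0
```

```bash
python3 - <<'E'
from h import *
s=bot.observe();print(s["position"],s["force"])
go([*(C+U*.115),.05],106)
b=grab("side")
cv2.imwrite("pics/c2.png",cv2.resize(b[110:230,180:320],(700,600),interpolation=cv2.INTER_CUBIC)[:,:,::-1])
E
```

```text
[0.54760787 0.03356779 0.05267638] [-0.40654124 -0.40137795  0.15303079]
shift [0.0484 0.0014 0.0027] turn [-0.     -0.     -0.0003]
```

View pics/c2.png

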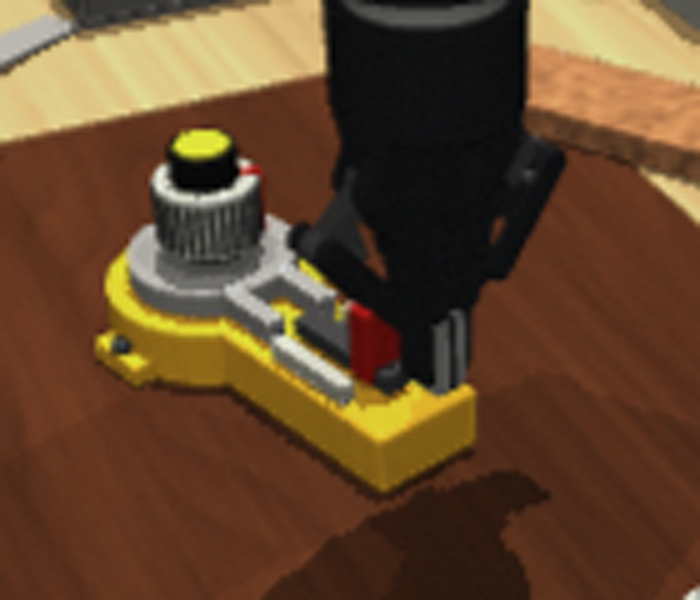

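The shut fingers are squarely behind the red tab (tab at about (372,345), fingers at (450,350)). Push.

>>> {"fn": "move_arm", "kwargs": {
  "moves": [
    [[0,0.012,0.001,0.002,0,0,0],[0,0.022,0.001,0.002,0,0,0],[0,0.032,0.001,0.002,0,0,0],[0,0.04,0.001,0.002,0,0,0],[0,0.044,0.001,0.002,0,0,0]]
  ]
}}

```text
clock: 2.75
position: [0.5363, 0.0775, 0.0505]
tool_rot: [3.141, -0.0, 1.85]
force: [0.4, -1.8, 0.8]
grip_width: -0.0002
finger_force: 0.8
```

>>> {"fn": "move_arm", "kwargs": {
  "moves": [
    [[0,0.001,0,0,0,0,0],[0,0.001,0,0,0,0,0],[0,0.002,0,0,0,0,0],[0,0.002,0,0,0,0,0]]
  ]
}}

```text
clock: 3.15
position: [0.536, 0.078, 0.0502]
tool_rot: [-3.141, 0.0, 1.848]
force: [0.4, 1.1, 0.3]
grip_width: -0.0001
finger_force: 0.0
```

>>> {"fn": "move_arm", "kwargs": {
  "moves": [
    [[0,0.002,0,0,0,0,0],[0,0.002,0,0,0,0,0],[0,0.004,0,0,0,0,0],[0,0.004,0,0,0,0,0]]
  ]
}}

```text
clock: 3.55
position: [0.5347, 0.0823, 0.0502]
tool_rot: [-3.141, -0.0, 1.849]
force: [-0.4, -0.6, 0.1]
grip_width: 0.0001
finger_force: 0.2
```

>>> {"fn": "move_arm", "kwargs": {
  "moves": [
    [[0,0.001,0,0,0,0,0],[0,0.001,0,0,0,0,0],[0,0.002,0,0,0,0,0],[0,0.002,0,0,0,0,0]]
  ]
}}

```text
clock: 3.95
position: [0.5344, 0.0833, 0.0502]
tool_rot: [-3.141, 0.001, 1.848]
force: [1.8, -5.4, -0.1]
grip_width: 0.0
finger_force: 2.7
```

>>> {"fn": "move_arm", "kwargs": {
  "moves": [
    [[0,0.001,0,0,0,0,0],[0,0.001,0,0,0,0,0],[0,0.001,0,0,0,0,0]]
  ]
}}

```text
clock: 4.25
position: [0.5344, 0.0834, 0.0503]
tool_rot: [-3.141, 0.002, 1.847]
force: [2.8, -11.0, 1.6]
grip_width: 0.0001
finger_force: 5.1
```

```bash
python3 - <<'E'
from h import *
s=bot.observe();print(s["position"],s["force"])
b=grab("side")
cv2.imwrite("pics/c3.png",cv2.resize(b[110:230,180:320],(700,600),interpolation=cv2.INTER_CUBIC)[:,:,::-1])
E
```

```text
[0.53437547 0.08335513 0.05026715] [  2.83307419 -11.01836221   1.56335322]
```

View pics/c3.png

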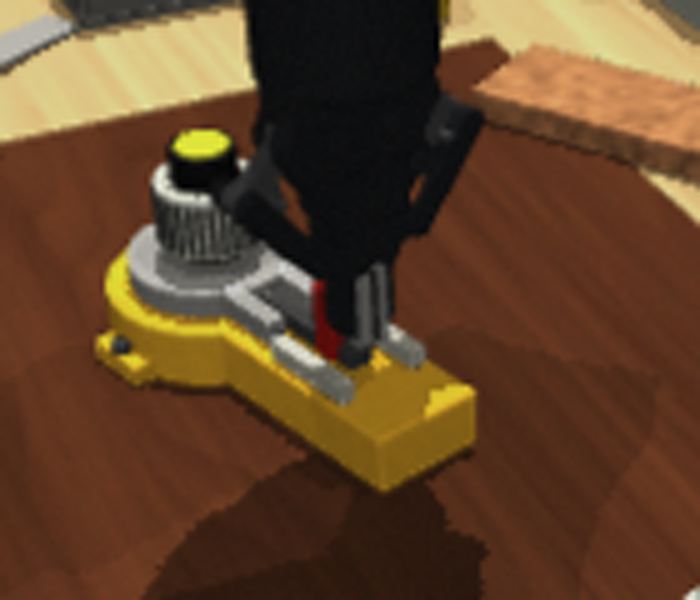

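The catch is home: it stays put under 11 N and sits 112 mm out against the 113 expected. The picture shows the tab at (325,320), moved up between the guides. Next I back off and rise.

>>> {"fn": "move_arm", "kwargs": {
  "moves": [
    [[0,-0.02,0,0,0,0,0],[0,-0.025,0,-0.04,0,0,0],[0,-0.025,0,-0.08,0,0,0],[0,-0.025,0,-0.12,0,0,0],[0,-0.025,0,-0.12,0,0,0]]
  ]
}}

```text
clock: 4.8
position: [0.543, 0.0616, 0.175]
tool_rot: [3.135, 0.001, 1.848]
force: [1.4, 0.2, -0.4]
grip_width: -0.0002
finger_force: 0.0
```

```bash
python3 - <<'E'
from h import *
go([*C,.17],130)
E
```

```text
shift [ 0.1351 -0.0021  0.0048] turn [ 0.0011  0.0004 -0.067 ]
```

>>> {"fn": "move_arm", "kwargs": {
  "moves": [
    [[1,0.04,-0.001,0.004,0.0005,0.0004,-0.02],[1,0.08,-0.002,0.005,0.0005,0.0004,-0.04],[1,0.12,-0.002,0.005,0.0005,0.0004,-0.067],[1,0.135,-0.002,0.005,0.0005,0.0004,-0.067],[1,0.135,-0.002,0.005,0.0005,0.0004,-0.067]]
  ]
}}

```text
clock: 5.3
position: [0.5011, 0.1926, 0.1652]
tool_rot: [-3.14, -0.004, 2.272]
force: [0.1, -0.2, 0.3]
grip_width: 0.0722
finger_force: 0.0
```

>>> {"fn": "move_arm", "kwargs": {
  "moves": [
    [[1,0,0,0,0,0,0],[1,0,0,0,0,0,0],[1,0,0,0,0,0,0]]
  ],
  "force": 50
}}

```text
clock: 5.6
position: [0.5024, 0.1891, 0.1652]
tool_rot: [-3.139, -0.003, 2.267]
force: [-0.4, -0.1, -0.0]
grip_width: 0.0852
finger_force: 0.0
```

```bash
python3 - <<'E'
from h import *
s=bot.observe();print(s["qpos"].round(2),s["tool_rot"],s["position"])
go([*C,.055],130)
b=grab("side")
print("S red",blob(b,(0,150,60),(8,255,255),(195,130,280,210)))
print("S yel",blob(b,(22,150,60),(35,255,255),(195,130,280,150)))
cv2.imwrite("pics/c4.png",cv2.resize(b[90:210,170:310],(700,600),interpolation=cv2.INTER_CUBIC)[:,:,::-1])
E
```

```text
[ 0.02  0.54 -0.66  1.87  0.42  0.88 -0.16] [-3.13887668e+00 -2.70489783e-03  2.26713604e+00] [0.50236467 0.18907536 0.16518155]
shift [1.000e-04 2.800e-03 1.102e-01] turn [-0.0004 -0.0004 -0.0003]
S red [([228, 143, 5, 7, 12], [230.9, 145.1]), ([243, 163, 10, 19, 149], [247.2, 171.6])]
S yel [([214, 136, 12, 6, 57], [219.3, 138.5])]
```

View pics/c4.png

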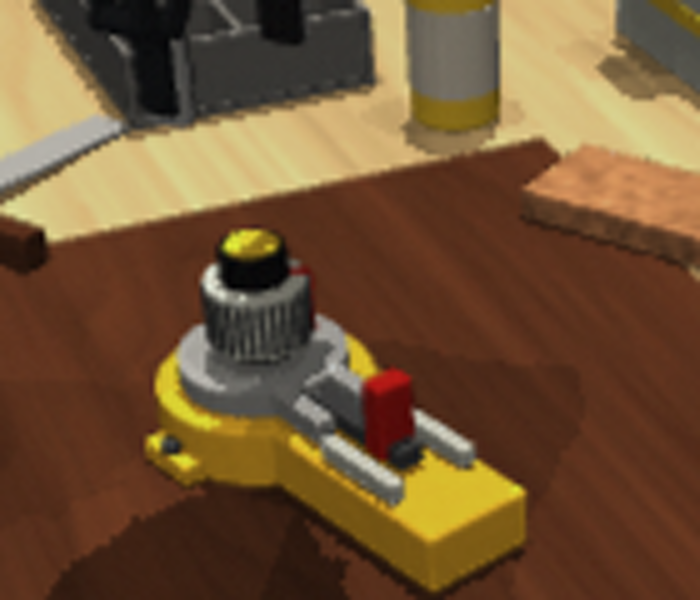

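The catch tab is now inside (side view, (388,415) in the crop) and the ring's red line is at (305,290). Descend around the ring.

>>> {"fn": "move_arm", "kwargs": {
  "moves": [
    [[1,0,0.003,0.04,-0.0004,-0.0004,0],[1,0,0.003,0.08,-0.0004,-0.0004,0],[1,0,0.003,0.105,-0.0004,-0.0004,0],[1,0,0.003,0.115,-0.0004,-0.0004,0],[1,0,0.003,0.115,-0.0004,-0.0004,0]]
  ]
}}

```text
clock: 6.15
position: [0.5035, 0.1919, 0.0496]
tool_rot: [-3.14, -0.001, 2.269]
force: [-0.0, -0.6, 0.9]
grip_width: 0.0853
finger_force: 0.0
```

>>> {"fn": "move_arm", "kwargs": {
  "moves": [
    [[0.68,0,0,0,0,0,0],[0.68,0,0,0,0,0,0],[0.68,0,0,0,0,0,0]]
  ],
  "force": 20
}}

```text
clock: 6.45
position: [0.5044, 0.1923, 0.0513]
tool_rot: [3.14, 0.0, 2.269]
force: [0.7, -0.8, 0.6]
grip_width: 0.0585
finger_force: 0.0
```

```bash
python3 - <<'E'
from h import *
s=bot.observe();print(s["position"],s["force"],s["moment"],s["grip_width"])
go([*C,.05],130)
b=grab("side")
cv2.imwrite("pics/c5.png",cv2.resize(b[90:210,170:310],(700,600),interpolation=cv2.INTER_CUBIC)[:,:,::-1])
E
```

```text
[0.50442397 0.19227163 0.05129395] [ 0.67134929 -0.82775317  0.62156882] [0.02254358 0.01560414 0.05932639] 0.058454377299190396
shift [-0.0007 -0.0011  0.0013] turn [0.0002 0.     0.    ]
```

View pics/c5.png

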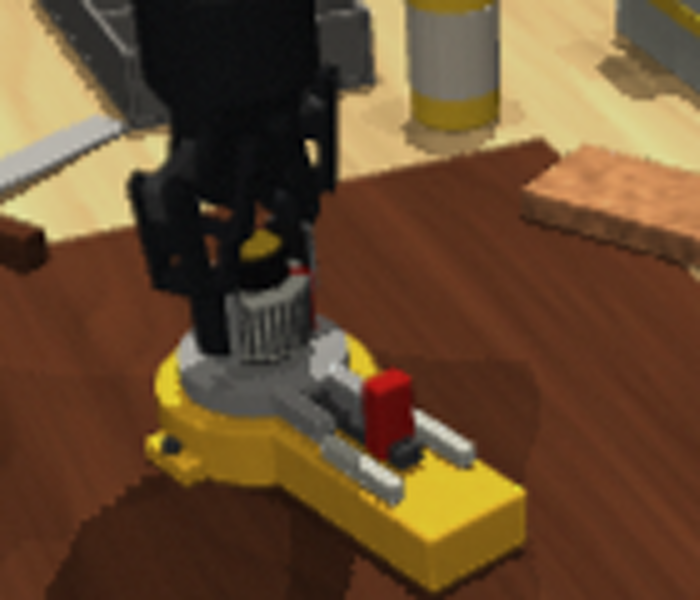

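The fingers straddle the ring, with the left pad at (210,300), clear of the flange and ears. Close.

>>> {"fn": "move_arm", "kwargs": {
  "moves": [
    [[0.4,0,0,0,0,0,0],[0.4,0,0,0,0,0,0],[0.4,0,0,0,0,0,0],[0.4,0,0,0,0,0,0]]
  ],
  "force": 50
}}

```text
clock: 6.9
position: [0.5043, 0.1923, 0.051]
tool_rot: [3.141, 0.0, 2.269]
force: [-1.2, -1.3, 11.8]
grip_width: 0.049
finger_force: 49.6
```

```bash
python3 - <<'E'
from h import *
s=bot.observe();print(s["position"],s["force"],s["moment"],s["grip_width"],s["finger_force"])
E
```

```text
[0.50428662 0.19228692 0.05103749] [-1.16594337 -1.29931066 11.8467106 ] [-0.33865459  0.36585826 -0.05978772] 0.048985541491249965 49.575825333595276
```

>>> {"fn": "move_arm", "kwargs": {
  "moves": [
    [[0.4,0,0,-0.001,0,0,0.01],[0.4,0,0,-0.001,0,0,0.025],[0.4,0,0,-0.001,0,0,0.04],[0.4,0,0,-0.001,0,0,0.055],[0.4,0,0,-0.001,0,0,0.07]]
  ]
}}

```text
clock: 7.4
position: [0.5043, 0.1923, 0.0513]
tool_rot: [3.141, -0.001, 1.826]
force: [3.5, 0.5, -7.1]
grip_width: 0.0483
finger_force: 55.4
```

```bash
python3 - <<'E'
from h import *
s=bot.observe();print(s["position"],s["force"],s["moment"],s["qpos"].round(2),np.degrees(s["tool_rot"][2]))
E
```

```text
[0.50425842 0.19229482 0.05133343] [ 3.53615921  0.52867479 -7.14323471] [ 0.16061858 -0.81539503  0.17719424] [-0.16  0.68 -0.44  1.94  0.48  0.62 -0.65] 104.6032556296872
```

>>> {"fn": "move_arm", "kwargs": {
  "moves": [
    [[0.4,0,0,0.0005,0,0,0.01],[0.4,0,0,0.0005,0,0,0.02],[0.4,0,0,0.0005,0,0,0.03],[0.4,0,0,0.0005,0,0,0.04],[0.4,0,0,0.0005,0,0,0.045]]
  ]
}}

```text
clock: 7.9
position: [0.5043, 0.1924, 0.0512]
tool_rot: [3.141, -0.001, 1.545]
force: [2.5, -0.8, 3.6]
grip_width: 0.0486
finger_force: 56.8
```

```bash
python3 - <<'E'
from h import *
s=bot.observe();print(s["position"],s["force"],s["moment"],s["qpos"].round(2),np.degrees(s["tool_rot"][2]))
E
```

```text
[0.5043217  0.192358   0.05118735] [ 2.46977426 -0.83713845  3.63213818] [-0.08183549 -0.52657026  0.17311685] [-0.21  0.67 -0.37  1.94  0.41  0.6  -0.87] 88.51044000482847
```

>>> {"fn": "move_arm", "kwargs": {
  "moves": [
    [[0.4,0,0,0,0,0,0.005],[0.4,0,0,0,0,0,0.01],[0.4,0,0,0,0,0,0.015],[0.4,0,0,0,0,0,0.02],[0.4,0,0,0,0,0,0.02]]
  ]
}}

```text
clock: 8.4
position: [0.5043, 0.1923, 0.0512]
tool_rot: [3.141, -0.001, 1.42]
force: [2.4, -0.2, 6.3]
grip_width: 0.0485
finger_force: 57.0
```

```bash
python3 - <<'E'
from h import *
s=bot.observe();print(s["force"],s["moment"],np.degrees(s["tool_rot"][2]))
E
```

```text
[ 2.39499242 -0.16786863  6.31021051] [-0.16202157 -0.62920008 -0.07822711] 81.35666372527558
```

>>> {"fn": "move_arm", "kwargs": {
  "moves": [
    [[0.4,0,0,0,0,0,0.005],[0.4,0,0,0,0,0,0.01],[0.4,0,0,0,0,0,0.015],[0.4,0,0,0,0,0,0.02]]
  ]
}}

```text
clock: 8.8
position: [0.5044, 0.1923, 0.0511]
tool_rot: [3.141, -0.001, 1.294]
force: [2.4, -0.5, 6.5]
grip_width: 0.0485
finger_force: 57.0
```

```bash
python3 - <<'E'
from h import *
s=bot.observe();print(s["force"],s["moment"],np.degrees(s["tool_rot"][2]))
b=grab("side")
cv2.imwrite("pics/c6.png",cv2.resize(b[110:190,190:290],(700,560),interpolation=cv2.INTER_CUBIC)[:,:,::-1])
E
```

```text
[ 2.37096076 -0.46618132  6.53853189] [-0.26867229 -0.62003295  0.13353562] 74.15786505058064
```

View pics/c6.png

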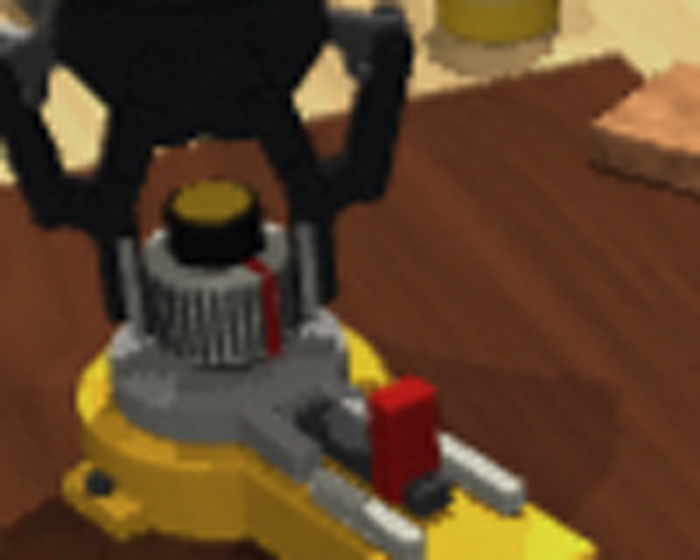

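The red line (265,290) is coming round towards the catch, but isn't there yet. The ears still sit around the nose. Continue.

>>> {"fn": "move_arm", "kwargs": {
  "moves": [
    [[0.4,0,0,0,0,0,0.005],[0.4,0,0,0,0,0,0.01],[0.4,0,0,0,0,0,0.015],[0.4,0,0,0,0,0,0.02]]
  ]
}}

```text
clock: 9.25
position: [0.5045, 0.1923, 0.0512]
tool_rot: [3.141, -0.001, 1.169]
force: [3.9, -0.2, 4.7]
grip_width: 0.049
finger_force: 56.9
```

```bash
python3 - <<'E'
from h import *
s=bot.observe();print(s["force"],s["moment"],np.degrees(s["tool_rot"][2]))
E
```

```text
[ 3.91242083 -0.21978425  4.67788505] [-0.20563724 -0.86983575  1.32159426] 66.98043367336261
```

>>> {"fn": "move_arm", "kwargs": {
  "moves": [
    [[0.4,0,0,0,0,0,0.002],[0.4,0,0,0,0,0,0.002],[0.4,0,0,0,0,0,0.002]]
  ]
}}

```text
clock: 9.55
position: [0.5045, 0.1924, 0.0512]
tool_rot: [3.141, -0.001, 1.16]
force: [5.1, -1.3, 6.1]
grip_width: 0.0487
finger_force: 56.9
```

```bash
python3 - <<'E'
from h import *
s=bot.observe();print(s["force"],s["moment"],np.degrees(s["tool_rot"][2]))
b=grab("side")
cv2.imwrite("pics/c7.png",cv2.resize(b[110:190,190:290],(700,560),interpolation=cv2.INTER_CUBIC)[:,:,::-1])
E
```

```text
[ 5.11101532 -1.29072602  6.06717201] [-0.34033415 -0.86238761  1.85807936] 66.43967475494406
```

View pics/c7.png

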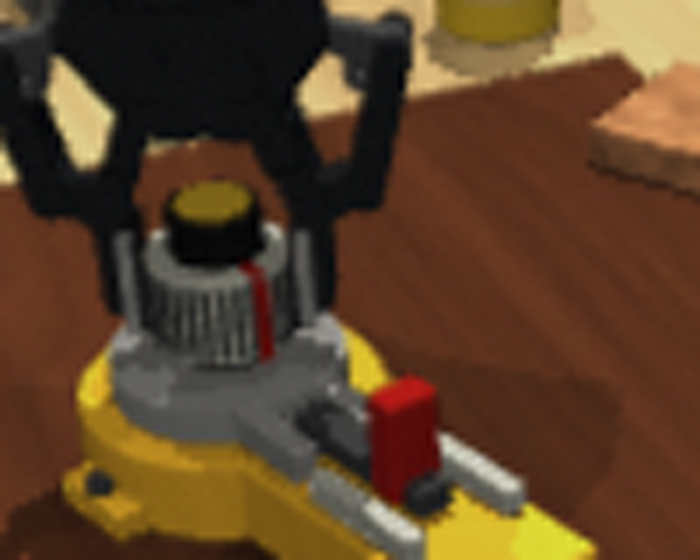

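The ring doesn't move at 1.86 N m, and its red line (255,300) faces the catch. Now I compute where a tight line should appear, ease off the wound-up torque and open.

>>> {"fn": "move_arm", "kwargs": {
  "moves": [
    [[0.4,0,0,0,0,0,-0.002],[0.4,0,0,0,0,0,-0.002],[0.7,0,0,0,0,0,-0.002],[1,0,0,0,0,0,-0.002],[1,0,0,0,0,0,-0.002]]
  ]
}}

```text
clock: 10.1
position: [0.5035, 0.1921, 0.0506]
tool_rot: [-3.141, 0.0, 1.17]
force: [0.9, -0.2, -0.8]
grip_width: 0.0849
finger_force: 0.0
```

>>> {"fn": "move_arm", "kwargs": {
  "moves": [
    [[1,0,0,0,0,0,0],[1,0,0,-0.02,0,0,0],[1,0,0,-0.06,0,0,0],[1,0,0,-0.1,0,0,0],[1,0,0,-0.13,0,0,0]]
  ]
}}

```text
clock: 10.6
position: [0.5039, 0.1923, 0.1829]
tool_rot: [3.141, -0.001, 1.17]
force: [0.6, 0.7, -0.5]
grip_width: 0.0855
finger_force: 0.0
```

```bash
python3 - <<'E'
from h import *
s=bot.observe();print(s["position"],s["force"],s["moment"])
b=grab("side")
print("S red",blob(b,(0,120,50),(8,255,255),(205,130,280,190)))
for a in(-60,-67,-74,-81):
  r=np.radians(a);d=np.array([np.cos(r),np.sin(r)])*.025
  print(a,[np.round(proj("side",np.r_[C+d,z]),1).tolist() for z in(.082,.066,.05)])
print("tab home expected",proj("side",np.r_[C+U*.095,.0524]))
p=[ray("side",247.2,171.6,.0524)[:2]];print(np.linalg.norm(p[0]-C))
cv2.imwrite("pics/c8.png",cv2.resize(b[110:190,190:290],(700,560),interpolation=cv2.INTER_CUBIC)[:,:,::-1])
E
```

```text
[0.50394493 0.19226878 0.18293876] [ 0.61793737  0.74403944 -0.48238699] [-0.00168365  0.0537355  -0.01767606]
S red [([225, 147, 4, 14, 32], [227.0, 153.1]), ([242, 163, 11, 19, 151], [247.3, 171.6])]
-60 [[229.1, 147.7], [229.7, 153.8], [230.3, 159.9]]
-67 [[228.2, 148.2], [228.8, 154.4], [229.4, 160.4]]
-74 [[227.1, 148.7], [227.7, 154.9], [228.3, 160.9]]
-81 [[226.0, 149.1], [226.6, 155.3], [227.2, 161.3]]
tab home expected (np.float64(247.26017289341894), np.float64(172.38402095790318))
0.09246487050074953
```

View pics/c8.png

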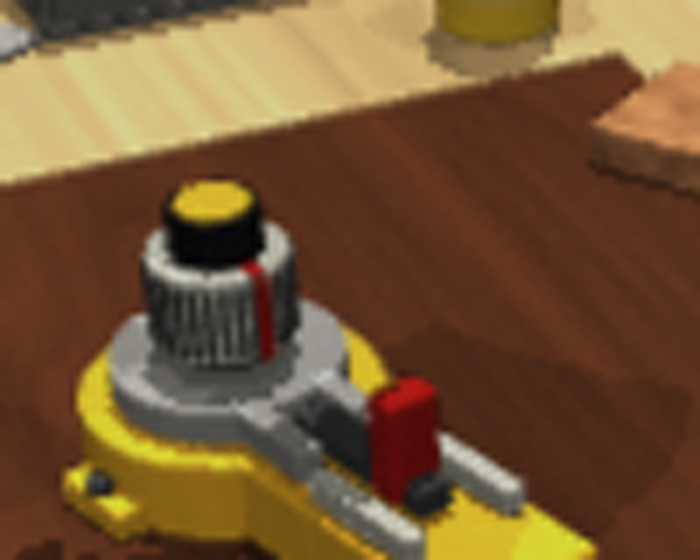

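The red line at (227,153) matches the predicted position for tight, within a pixel or two. The tab at (247.3,171.6) is where it should be when home, and the gripper is clear. Handing in.

```bash
python3 -c "
from workcell import bot
print(bot.job_done())"
```

```text
the job is handed in; nothing more can be done
None
```

The yellow adjuster is locked: I pushed the catch fully home, then turned the ring clockwise to its hard stop with the barrel held by the catch; the green one was not touched, and the job was handed in after about 11 s on the robot's clock.

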